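# Hold a sheet on the writing slope with the weights that grip

## Robot

A 6-joint arm with a two-finger parallel gripper is mounted at the origin on the work surface. World frame = base frame: x ahead of the robot, y to its left, z up, the work surface at z = 0. Lengths are in mm, angles in rad, forces in N, time in s.
With the tool pointing down it reaches from about 275 to 750 mm from the base axis. Payload 10.2 kg.
Tool frame: the origin (TCP) lies at the centre of the arm's flange, where the gripper is bolted on; the fingertips stand 173 mm ahead of it and the grasp point (between the pads) lies 155 mm ahead of it; z points along the fingers, y is the line along which they close (so a half turn about z gives the same grasp; the last joint's range is limited). The gripper opens to 85 mm and grips with 20 to 120 N. Pads are 22 mm wide; open, the fingers measure 114 mm over their backs; the gripper's body (76 mm by 85 mm) begins 54 mm behind the grasp point. The pads swing forward as they close: fully open they stand 13 mm farther back than shut.
Start: joints at [-1.538, 0.313, 1.498, -0, 1.331, -0.223], TCP at [132.822, -507.928, 404.694] pointing down, gripper open.
Joint ranges: [-2.94, 2.94], [-0.97, 2.17], [0.19, 2.56], [-1.23, 4.37], [0.02, 3.11], [-2.88, 2.88]. Speed limits (rad/s): [2.39, 2.39, 3.01, 3.14, 3.14, 3.14].

## Interface

Orientations are given as a unit quaternion [w, x, y, z].
In Python, from rig import ctrl, order, capture, calibration gives the robot as it stands (ctrl), with the cameras as plain functions and the job (order).
- The arm moves only by the shell command python3 steer.py 'ROWS' [OPENING] [FORCE]. ROWS is a JSON list of rows, 1 to 8 of them, each of 6 numbers: dx, dy, dz in mm, then a rotation vector rx, ry, rz in rad; each row is the pose to reach, as a shift and turn from the pose commanded when the command began, along the tool's axes at that moment; what a row does not reach only later rows make up. A row lasts 1/10 s, in which the tool goes at most 50 mm and 0.15 rad, less where a joint would pass 70% of its speed; a pose out of reach is approached as far as the arm can. OPENING is the opening from 0.0 (shut) to 1.0 (fully open), set as the command begins (- or left out keeps the last). The fingers move at their own pace and stop on an object; FORCE is the grip in N (left out, the last holds). Time passes only in rows, so rows that do not move let the fingers close. It prints the time, the measured TCP pose, the force, the opening and the grip force at its end.
- ctrl.sense(): the state, without advancing time (a new reading comes with each control period).
- capture(name): name is "side" or "top" or "wrist"; returns the picture (420x560x3 uint8, red, green, blue); there is no depth.
- calibration(name): a dict with "fx", "fy", "cx", "cy" (pixels), "position" and "attitude" of the camera in the world. Camera axes: x right, y down, z forward; pixel columns grow to the right and rows downward; lengths in mm; the calibration is good to about 2 mm. A picture is of the moment at which its call begins: read the wrist's pose just before it. calibration takes no time and is no camera call; for the wrist camera it gives the pose at the moment of the call.
- order.finish_job(): hands the job in; it is judged then, once.
The state is a dict: "time_s": time; "joints": joint angles; "dq": joint speeds; "tau": joint torques, N m; "eef_pos": TCP position; "ee_rot": TCP orientation; "force": force on the tool from outside, world axes, zero at the start; "wrist_torque": the same for the moment, N m; "grip_width": opening from 0.0 (shut) to 1.0 (fully open); "grip_force": force on a finger pad.
Only numpy, scipy, OpenCV 4.12 (cv2) and the standard library are available. Lean on these libraries where they do the work, as an engineer would, in place of code of your own. Each camera call takes 0.05 s, during which the arm holds its last target. There are 200 camera calls.

## Task

Two of the three look-alike steel paperweights have a grippy rubber sole, the third a slick felt one. Before you lift a weight, draw it at least 3 cm across the desk to feel how hard it drags; then set the two rubber-soled weights flat on the sheet of the writing slope, one on each of its two upper corners, where they must stay put, and put the felt-soled one flat in the pen tray. Leave the other things on the desk where they are.

Things in the scene. Friction and masses are not known exactly. Their poses are not given: they have to be found in the camera images.
- weight_1: one of three look-alike square steel paperweights: 56 x 56 mm, 18 mm high, vertical sides, a thin bevelled cap (19 mm high in all), a dark 3 mm sole below, 0.34 to 0.42 kg. Origin: centre of the underside, z up, x and y square to the sides. Starts flat on the desk. Neither looks, number nor place tells rubber from felt.
- weight_2: another such weight, same sizes and axes. Friction coefficient of a felt sole on desk, slope and sheet 0.18 to 0.26, of a rubber sole 0.8 to 1.1: drawn along the desk unpressed the felt one resists with about 0.8 N, a rubber one with about 3.5 N; pressing down while drawing raises both in proportion. As the hand stops, the drag fades to about half.
- weight_3: the third such weight, same sizes and axes.
- sheet (a point): centre of the plain sheet of paper that lies on the writing slope, on its surface. x points up the slope, y along the slope's width, z square out of the surface (tilted 22 degrees from vertical, towards the robot's side). The sheet is 148 mm along x and 210 mm along y, so its upper corners lie at x = +74, y = +105 and -105 mm.
- board: plywood board of the writing slope, fixed, 230 mm up the slope by 300 mm wide, inclined 22 degrees, with its low edge towards the robot. Origin: centre of its upper surface; axes as the sheet's; the sheet's centre is 26 mm down-slope of it. Surface about 20 mm above the desk at the low edge, 106 mm at the top edge; a ledge 12 mm high and 8 mm thick runs along the low edge.
- pen_tray: white open pen tray, fixed, empty: outside 210 mm along its x, 130 mm along its y, 28 mm high; walls and floor 3 mm thick, so inside 204 x 124 mm with the floor 3 mm above the desk. Origin: centre of the underside, z up.
- eraser: bystander: eraser, 42 (x) x 18 (y) x 12 mm high; origin centre of the underside
- tape_roll: bystander: roll of paper tape lying flat, 92 mm across, 25 mm high; origin centre of the underside
- note_block: bystander: block of note paper, 76 x 76 x 18 mm high; origin centre of the underside
- mug: bystander: white mug, 80 mm across, 92 mm high, handle at its +y; origin centre of the underside
- mouse: bystander: black computer mouse, 58 (x) x 112 (y) x 30 mm high; origin centre of the underside
- stapler: bystander: stapler, 145 (x) x 36 (y) x 45 mm high; origin centre of the underside
- screwdriver: bystander: screwdriver lying along its x axis, 190 mm long, handle about 30 mm thick

How it is judged (in metres and radians):
At the end, for the whole second after the job is handed in: Two weights rest flat on the slope (within 4 mm, 0.08 rad), not sliding, one on each upper corner of the sheet (centre 20 to 105 mm up-slope and 45 to 140 mm to its side of the sheet's centre); the third is flat in the pen tray (within 5 mm, 0.1 rad). Felt slides off the slope (((x of weight_1 in the frame of sheet between 0.02 and 0.105 m and y of weight_1 in the frame of sheet between 0.045 and 0.14 m and z of weight_1 in the frame of sheet between -0.004 and 0.004 m and angle between the z axis of weight_1 and the z axis of sheet, either way round below 0.08 rad) or (x of weight_2 in the frame of sheet between 0.02 and 0.105 m and y of weight_2 in the frame of sheet between 0.045 and 0.14 m and z of weight_2 in the frame of sheet between -0.004 and 0.004 m and angle between the z axis of weight_2 and the z axis of sheet, either way round below 0.08 rad) or (x of weight_3 in the frame of sheet between 0.02 and 0.105 m and y of weight_3 in the frame of sheet between 0.045 and 0.14 m and z of weight_3 in the frame of sheet between -0.004 and 0.004 m and angle between the z axis of weight_3 and the z axis of sheet, either way round below 0.08 rad)) and ((x of weight_1 in the frame of sheet between 0.02 and 0.105 m and y of weight_1 in the frame of sheet between -0.14 and -0.045 m and z of weight_1 in the frame of sheet between -0.004 and 0.004 m and angle between the z axis of weight_1 and the z axis of sheet, either way round below 0.08 rad) or (x of weight_2 in the frame of sheet between 0.02 and 0.105 m and y of weight_2 in the frame of sheet between -0.14 and -0.045 m and z of weight_2 in the frame of sheet between -0.004 and 0.004 m and angle between the z axis of weight_2 and the z axis of sheet, either way round below 0.08 rad) or (x of weight_3 in the frame of sheet between 0.02 and 0.105 m and y of weight_3 in the frame of sheet between -0.14 and -0.045 m and z of weight_3 in the frame of sheet between -0.004 and 0.004 m and angle between the z axis of weight_3 and the z axis of sheet, either way round below 0.08 rad)) and ((x of weight_1 in the frame of pen_tray between -0.102 and 0.102 m and y of weight_1 in the frame of pen_tray between -0.062 and 0.062 m and z of weight_1 in the frame of pen_tray below 0.008 m and angle between weight_1's own z axis and vertical below 0.1 rad) or (x of weight_2 in the frame of pen_tray between -0.102 and 0.102 m and y of weight_2 in the frame of pen_tray between -0.062 and 0.062 m and z of weight_2 in the frame of pen_tray below 0.008 m and angle between weight_2's own z axis and vertical below 0.1 rad) or (x of weight_3 in the frame of pen_tray between -0.102 and 0.102 m and y of weight_3 in the frame of pen_tray between -0.062 and 0.062 m and z of weight_3 in the frame of pen_tray below 0.008 m and angle between weight_3's own z axis and vertical below 0.1 rad)) and linear speed of each of weight_1, weight_2, weight_3 below 0.01 m/s); the robot touches nothing.
It fails at once if a weight is lifted more than 8 mm off the desk before it has been drawn 25 mm from where it lay ((height (world z) of weight_1 above 0.008 m and distance of weight_1 from where it was at the start of the episode below 0.025 m) or (height (world z) of weight_2 above 0.008 m and distance of weight_2 from where it was at the start of the episode below 0.025 m) or (height (world z) of weight_3 above 0.008 m and distance of weight_3 from where it was at the start of the episode below 0.025 m)).
It fails at once if a bystander (eraser, tape roll, note block, mug, mouse, stapler, screwdriver) is shifted more than 40 mm (distance of any of mouse, mug, tape_roll, note_block, eraser, stapler, screwdriver from where it was at the start of the episode above 0.04 m).
It also fails if it takes over 72 s, if anything falls off the work surface, if the arm or the gripper's body presses on something with over 40 N, if the wrist force passes 120 N, or if a joint passes its speed limit or range.

## Working session

There is one attempt and no reset: what is moved stays moved. The work goes in short steps, Python scripts to look and compute and a shell command to move; the robot and the scene stay as the last step left them, time stands still between calls to the robot, and variables do not carry over. Pictures are saved under pics/ and viewed, at most 10 in all, crops included, and the job is handed in when it is done.

```bash
ls; mkdir -p pics; python3 - <<'E'
from rig import ctrl, order, capture, calibration
import cv2
s=ctrl.sense(); print(s)
for n in("top","side"):
    c=calibration(n); print(n,c)
    cv2.imwrite(f"pics/{n}0.png",capture(n)[:,:,::-1])
E
```

```text
pics
rig.py
steer.py
{'time_s': 0.0, 'joints': array([-1.53838570e+00,  3.13505250e-01,  1.49844257e+00, -1.34150345e-05,
        1.33098121e+00, -2.23397374e-01]), 'dq': array([-0.00200808, -0.00159422,  0.00099812, -0.00022653,  0.00252335,
        0.00015222]), 'tau': array([ 5.12316601e-04, -4.12262034e+01, -2.59743726e+01, -9.52753703e-05,
        4.12504451e-03,  7.16722042e-06]), 'eef_pos': array([ 132.82688748, -507.89133647,  404.10457762]), 'ee_rot': array([-6.65766308e-04,  9.91831003e-01,  1.27557104e-01,  5.72259163e-05]), 'force': array([ 0.03788324,  0.19391201, -0.16905662]), 'wrist_torque': array([-0.05625094,  0.01167314, -0.01505262]), 'grip_force': 0.0, 'grip_width': 1.001373010956743}
top {'fx': 419.20125079150324, 'fy': 419.20125079150324, 'cx': 275.18474755238674, 'cy': 213.39270002661738, 'position': array([ 468.63239328,    3.07326829, 1285.32138196]), 'attitude': array([-0.04265256,  0.70739636, -0.70454865,  0.03717994])}
side {'fx': 511.0143557153205, 'fy': 511.0143557153205, 'cx': 283.4350442428426, 'cy': 217.06632431690022, 'position': array([ -81.48877525,  748.00381056, 1056.80162282]), 'attitude': array([ 0.1472949 , -0.32271068,  0.86234721, -0.36127458])}
```

View pics/top0.png

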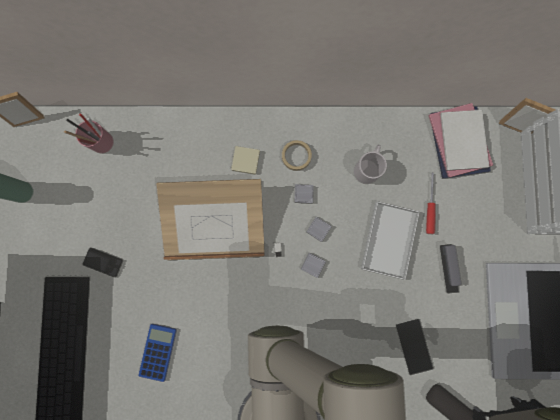

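View pics/side0.png

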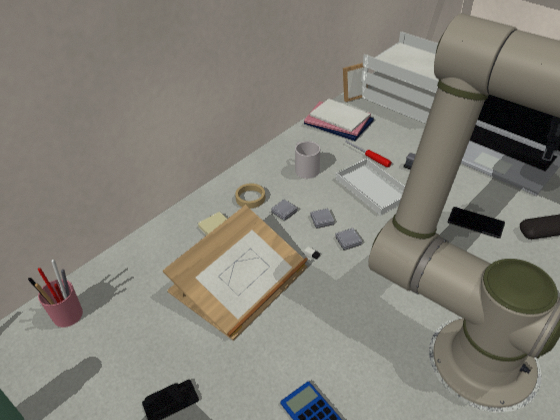

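The top view (up = +x, left = +y) shows the weights at about (304,193), (319,229) and (314,265). The board is around (211,220) with the sheet at (212,228), the tray at (391,240) and the eraser at (279,249). In the side view the weights are at (285,210), (322,218) and (348,239).

```bash
cat > h.py <<'E'
import numpy as np, cv2
from rig import ctrl, order, capture, calibration
from scipy.spatial.transform import Rotation as R
def rot(q): return R.from_quat(np.roll(q,-1)).as_matrix()
def ray(c,uv):
    d=np.array([(uv[0]-c["cx"])/c["fx"],(uv[1]-c["cy"])/c["fy"],1.]); return np.array(c["position"]),rot(c["attitude"])@d
def onz(c,uv,z):
    p,d=ray(c,uv); return p+d*(z-p[2])/d[2]
def tri(c1,u1,c2,u2):
    p,d=ray(c1,u1);q,e=ray(c2,u2)
    t=np.linalg.lstsq(np.c_[d,-e],q-p,rcond=None)[0]; a=p+d*t[0];b=q+e*t[1]
    return (a+b)/2,np.linalg.norm(a-b)
E
python3 - <<'E'
from h import *
im=cv2.imread("pics/top0.png"); sd=cv2.imread("pics/side0.png")
for (u,v) in [(304,193),(319,229),(314,265),(265,220),(391,240),(212,228)]: print(u,v,im[v,u],sum(1 for _ in[0]))
for uv in [(285,210),(322,218),(348,239)]: print(sd[uv[1],uv[0]])
print(im[225,285],im[180,330])
ct=calibration("top"); cs=calibration("side")
crop=cv2.resize(im[165:290,150:425],None,fx=2.9,fy=2.9,interpolation=cv2.INTER_CUBIC); cv2.imwrite("pics/crop.png",crop)
def blobs(img,seeds):
    b=img.astype(int); out=[]
    m=((b[:,:,0]-b[:,:,1]>=5)&(b[:,:,2]>90)&(b[:,:,2]<190)).astype(np.uint8)
    n,l,st,ce=cv2.connectedComponentsWithStats(m)
    for s in seeds:
        k=l[s[1],s[0]]
        if k==0: print("none",s); out.append(None); continue
        r=cv2.minAreaRect(np.argwhere(l==k)[:,::-1].astype(np.float32)); out.append(r); print(s,st[k],ce[k],r)
    return out
a=blobs(im,[(304,193),(319,229),(314,265)]); b=blobs(sd,[(285,210),(322,218),(348,239)])
for r,q in zip(a,b):
    if r is None: continue
    P=np.array([onz(ct,p,19)[:2] for p in cv2.boxPoints(r)]); e=np.diff(np.r_[P,P[:1]],axis=0)
    print("w",onz(ct,r[0],19).round(1),np.hypot(*e.T).round(1),np.degrees(np.arctan2(e[:,1],e[:,0])).round(1))
    if q is not None: print(onz(cs,q[0],15).round(1), tri(ct,r[0],cs,q[0]))
E
```

```text
304 193 [128 126 125] 1
319 229 [131 128 128] 1
314 265 [133 130 130] 1
265 220 [101 106 106] 1
391 240 [167 169 168] 1
212 228 [158 164 165] 1
[120 115 116]
[122 117 117]
[123 117 117]
[146 151 151] [145 151 151]
none (304, 193)
none (319, 229)
none (314, 265)
(285, 210) [272 200  22  18 124] [282.52419355 208.17741935] ((283.1107482910156, 208.37249755859375), (13.845020294189453, 18.924257278442383), 55.00798034667969)
(322, 218) [311 209  20  16 147] [320.76870748 216.14965986] ((321.07647705078125, 216.59413146972656), (13.124293327331543, 18.547555923461914), 77.47119140625)
(348, 239) [336 230  23  17 148] [347.31081081 237.18918919] ((347.4499816894531, 237.34999084472656), (14.862703323364258, 19.60611915588379), 71.56504821777344)
```

View pics/crop.png

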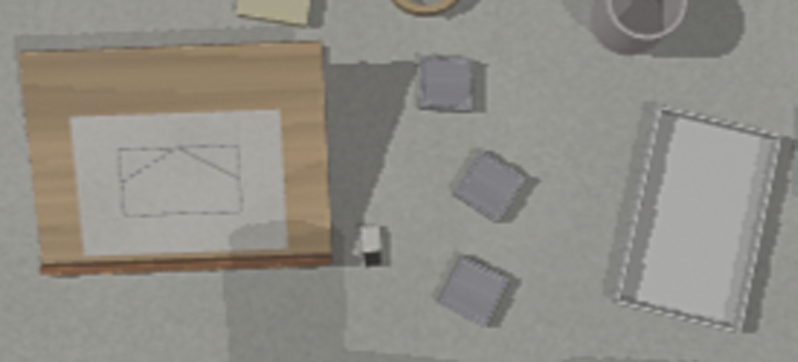

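The crop shows the three grey squares with clean edges. Board corners are at crop (18,52), (320,42), (332,262) and (41,270). Sheet corners are at (70,117), (280,110), (287,248) and (84,255). Tray corners are at (660,107), (780,135), (740,328) and (615,300).

```bash
cat >> h.py <<'E'
def weights(img,c,z=19):
    b=img.astype(int); m=((b[:,:,0]-b[:,:,1]>=-1)&(b[:,:,0]-b[:,:,2]>=-1)&(b[:,:,2]>100)&(b[:,:,2]<150)).astype(np.uint8)
    m=cv2.morphologyEx(m,cv2.MORPH_OPEN,np.ones((3,3),np.uint8)); n,l,st,ce=cv2.connectedComponentsWithStats(m); out=[]
    for k in range(1,n):
        if not(150<st[k,4]<600 and 100<ce[k,0]<460 and 120<ce[k,1]<320): continue
        r=cv2.minAreaRect(np.argwhere(l==k)[:,::-1].astype(np.float32))
        P=np.array([onz(c,p,z)[:2] for p in cv2.boxPoints(r)]); e=np.diff(np.r_[P,P[:1]],axis=0)
        out.append((st[k,4],ce[k].round(1),onz(c,ce[k],z).round(1),np.hypot(*e.T).round(1)[:2],np.degrees(np.arctan2(e[:2,1],e[:2,0])).round(1)))
    return out
E
python3 - <<'E'
from h import *
im=cv2.imread("pics/top0.png"); ct=calibration("top")
for o in weights(im,ct): print(*o)
f=lambda p:np.array(p)/2.9+[150,165]-0.3
print("board",*[onz(ct,f(p),z).round(0) for p,z in [((18,52),106),((320,42),106),((332,262),25),((41,270),25)]])
zs=lambda x:63+(x-26)*np.sin(np.radians(22))
S=[onz(ct,f(p),zs(x)) for p,x in [((70,117),74),((280,110),74),((287,248),-74),((84,255),-74)]]
print("sheet",np.round(S,0),np.mean(S,0))
print("tray",*[onz(ct,f(p),28).round(0) for p in [(660,107),(780,135),(740,328),(615,300)]])
print("eraser",onz(ct,f((371,244)),12), "tape/mug",onz(ct,(297,156),25),onz(ct,(372,163),92))
E
```

```text
325 [303.6 193.1] [675.1 -73.3  19. ] [54.9 55.8] [ -4.1 -94. ]
346 [318.5 228.7] [ 566.1 -118.1   19. ] [56.6 56.6] [ -32.  -122.1]
358 [312.7 264.9] [457.2 -99.9  19. ] [56.2 57.4] [ -26.8 -116.3]
board [690. 354. 106.] [701.  56. 106.] [486.  46.  25.] [476. 346.  25.]
sheet [[629. 307.  81.]
 [636.  97.  81.]
 [500.  92.  26.]
 [492. 302.  26.]] [564.30885053 199.4977627   53.26022857]
tray [ 648. -295.   28.] [ 619. -419.   28.] [ 421. -372.   28.] [ 449. -245.   28.]
eraser [505.08002818   5.37827606  12.        ] tape/mug [789.29381834 -53.07210438  25.        ] [ 752.05246685 -267.43919709   92.        ]
```

```bash
cat >> h.py <<'E'
def plan(pos,phi,z=(0,0,-1)):
    """TCP at pos, tool z along z, tool y near world heading phi (deg): prints the shift and turn in tool axes"""
    s=ctrl.sense(); R0=rot(s["ee_rot"]); z=np.array(z,float)/np.linalg.norm(z)
    y=np.array([np.cos(np.radians(phi)),np.sin(np.radians(phi)),0]); y-=z*(y@z); y/=np.linalg.norm(y)
    R1=np.c_[np.cross(y,z),y,z]; d=R0.T@(np.array(pos)-s["eef_pos"]); rv=R.from_matrix(R0.T@R1).as_rotvec()
    print("t%.1f"%s["time_s"],"at",s["eef_pos"].round(1),"shift",d.round(1),"turn",rv.round(3),"rows",(np.linalg.norm(d)/50).round(1),(np.linalg.norm(rv)/.15).round(1),"grip",round(s["grip_width"],3))
E
python3 - <<'E'
from h import *
plan((457,-100,260),-27)
E
```

```text
t0.1 at [ 132.8 -507.9  404.2] shift [ 416.8 -312.4  144.7] turn [-0.001 -0.001 -0.844] rows 10.8 5.6 grip 1.006
```

```bash
python3 steer.py '[[417,-312,145,0,0,-0.844],[417,-312,145,0,0,-0.844],[417,-312,145,0,0,-0.844],[417,-312,145,0,0,-0.844],[417,-312,145,0,0,-0.844],[417,-312,145,0,0,-0.844],[417,-312,145,0,0,-0.844],[417,-312,145,0,0,-0.844]]' 1.0 25; python3 -c "
from h import *
plan((457,-100,260),-27)"
```

```text
time_s: 0.9
eef_pos: [373.7, -204.7, 296.9]
ee_rot: [0.0, 0.853, 0.523, 0.0]
force: [0.5, -0.8, -0.9]
grip_width: 1.0
grip_force: 0.0
t0.9 at [ 373.7 -204.7  296.9] shift [131.1  26.7  36.9] turn [0. 0. 0.] rows 2.8 0.0 grip 1.0
```

```bash
python3 steer.py '[[125,25,35,0,0,0],[125,25,35,0,0,0],[125,25,35,0,0,0],[125,25,35,0,0,0],[125,25,35,0,0,0]]'; python3 -c "
from h import *
plan((457,-100,173),-27); c=calibration('wrist'); im=capture('wrist'); cv2.imwrite('pics/w1.png',im[:,:,::-1]); print(c)"
```

```text
time_s: 1.4
eef_pos: [451.9, -106.2, 262.1]
ee_rot: [-0.0, 0.852, 0.523, -0.0]
force: [0.3, -0.2, 0.6]
grip_width: 1.0
grip_force: 0.0
t1.4 at [ 451.9 -106.2  262.1] shift [ 7.9  1.8 89.1] turn [-0.001  0.     0.002] rows 1.8 0.0 grip 1.0
{'fx': 309.55332549543255, 'fy': 309.55332549543255, 'cx': 279.2712519278911, 'cy': 213.12639541389615, 'position': array([488.02869987, -36.40665957, 231.03011929]), 'attitude': array([ 0.15100275,  0.96074936, -0.22989951, -0.03612559])}
```

View pics/w1.png

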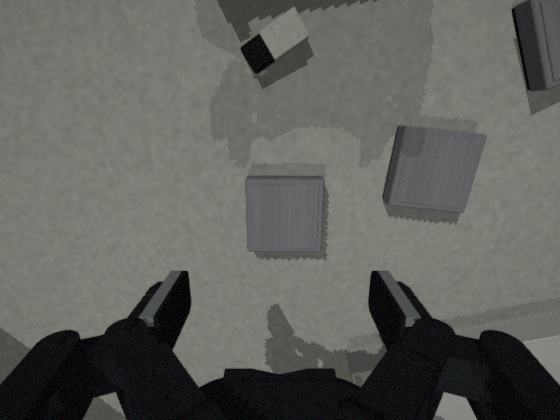

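The wrist view shows weight C square to the fingers, with its top spanning columns 247–323 and rows 177–251. The fingers are at columns ~180 and ~375, so it lies centred between them. I'll check its position by ray.

```bash
python3 -c "
from h import *
c=calibration('wrist'); print(*[onz(c,p,19).round(1) for p in [(247,177),(323,177),(323,250),(248,251),(285,214)]])"
python3 steer.py '[[8,1,40,0,0,0],[8,1,80,0,0,0],[8,1,89,0,0,0],[8,1,89,0,0,0],[8,1,89,0,0,0]]'; python3 -c "
from h import *
plan((457,-100,173),-27)"
```

```text
[449.  -64.5  19. ] [496.  -88.4  19. ] [ 473.  -138.9   19. ] [ 422.5 -114.1   19. ] [ 460.4 -100.6   19. ]
time_s: 1.95
eef_pos: [456.8, -100.6, 175.0]
ee_rot: [0.001, 0.853, 0.522, 0.001]
force: [-0.1, -0.5, 1.5]
grip_width: 1.0
grip_force: 0.0
t1.9 at [ 456.8 -100.6  175. ] shift [ 0.6 -0.1  2. ] turn [ 0.002  0.    -0.001] rows 0.0 0.0 grip 1.0
```

```bash
python3 steer.py '[[1,0,1,0,0,0],[1,0,1,0,0,0],[1,0,1,0,0,0],[1,0,1,0,0,0],[1,0,1,0,0,0],[1,0,1,0,0,0],[1,0,1,0,0,0],[1,0,1,0,0,0]]' 0.0 25;python3 steer.py '[[0,0,0,0,0,0],[0,0,0,0,0,0],[0,0,0,0,0,0]]'; python3 steer.py '[[0,-5,0,0,0,0],[0,-10,0,0,0,0],[0,-15,0,0,0,0],[0,-20,0,0,0,0],[0,-25,0,0,0,0]]';python3 steer.py '[[0,-5,0,0,0,0],[0,-10,0,0,0,0],[0,-15,0,0,0,0],[0,-20,0,0,0,0]]'; python3 steer.py '[[0,0,0,0,0,0],[0,0,0,0,0,0],[0,0,0,0,0,0]]'
```

```text
time_s: 2.75
eef_pos: [457.2, -99.1, 173.6]
ee_rot: [0.001, 0.853, 0.523, 0.0]
force: [-0.5, -0.7, 6.7]
grip_width: 0.655
grip_force: 26.0
time_s: 3.05
eef_pos: [457.2, -99.1, 173.6]
ee_rot: [0.001, 0.853, 0.523, 0.001]
force: [-1.3, -0.1, 6.2]
grip_width: 0.648
grip_force: 26.0
time_s: 3.55
eef_pos: [435.1, -87.8, 173.6]
ee_rot: [0.002, 0.853, 0.523, 0.001]
force: [2.9, -0.8, 6.1]
grip_width: 0.652
grip_force: 27.9
time_s: 3.95
eef_pos: [417.3, -78.8, 173.6]
ee_rot: [0.002, 0.853, 0.523, 0.001]
force: [3.3, -2.4, 7.9]
grip_width: 0.649
grip_force: 27.9
time_s: 4.25
eef_pos: [417.0, -78.6, 173.5]
ee_rot: [0.001, 0.853, 0.523, 0.001]
force: [-0.5, 0.1, 11.6]
grip_width: 0.646
grip_force: 28.5
```

```bash
python3 steer.py '[[0,0,-1,0,0,0],[0,0,-1,0,0,0],[0,0,-1,0,0,0]]'; python3 steer.py '[[0,-6,-1,0,0,0],[0,-12,-1,0,0,0],[0,-18,-1,0,0,0]]';python3 steer.py '[[0,6,0,0,0,0],[0,12,0,0,0,0],[0,18,0,0,0,0]]';python3 steer.py '[[0,0,0,0,0,0],[0,0,0,0,0,0]]'
```

```text
time_s: 4.55
eef_pos: [416.6, -78.4, 173.6]
ee_rot: [-0.0, 0.853, 0.523, -0.0]
force: [-3.2, 1.3, 6.3]
grip_width: 0.647
grip_force: 28.6
time_s: 4.85
eef_pos: [400.0, -69.9, 174.2]
ee_rot: [-0.0, 0.853, 0.523, -0.0]
force: [0.4, -0.7, -4.2]
grip_width: 0.65
grip_force: 27.6
time_s: 5.15
eef_pos: [417.6, -78.9, 174.5]
ee_rot: [0.0, 0.853, 0.523, 0.0]
force: [-0.4, 0.6, -4.0]
grip_width: 0.648
grip_force: 27.7
time_s: 5.35
eef_pos: [416.9, -78.6, 174.3]
ee_rot: [-0.0, 0.853, 0.523, -0.0]
force: [0.2, -0.3, -3.4]
grip_width: 0.647
grip_force: 27.7
```

```bash
python3 steer.py '[[0,0,1.2,0,0,0],[0,0,1.2,0,0,0],[0,0,1.2,0,0,0]]'; python3 steer.py '[[0,6,0,0,0,0],[0,12,0,0,0,0],[0,18,0,0,0,0],[0,24,0,0,0,0]]';python3 steer.py '[[0,-6,0,0,0,0],[0,-12,0,0,0,0],[0,-18,0,0,0,0]]';python3 steer.py '[[0,-6,0,0,0,0]]';python3 steer.py '[[0,-6,0,0,0,0]]';python3 steer.py '[[0,0,0,0,0,0],[0,0,0,0,0,0]]'
```

```text
time_s: 5.65
eef_pos: [416.8, -78.4, 173.6]
ee_rot: [0.0, 0.853, 0.523, 0.0]
force: [-2.2, -0.4, 5.5]
grip_width: 0.651
grip_force: 28.8
time_s: 6.05
eef_pos: [438.5, -89.5, 173.6]
ee_rot: [0.0, 0.853, 0.523, 0.0]
force: [-2.4, 1.7, 7.0]
grip_width: 0.644
grip_force: 28.9
time_s: 6.35
eef_pos: [421.9, -81.1, 173.6]
ee_rot: [0.001, 0.853, 0.523, 0.0]
force: [1.9, -1.7, 4.6]
grip_width: 0.649
grip_force: 28.8
time_s: 6.45
eef_pos: [416.4, -78.3, 173.6]
ee_rot: [0.001, 0.853, 0.523, 0.0]
force: [1.6, -1.9, 5.6]
grip_width: 0.649
grip_force: 28.8
time_s: 6.55
eef_pos: [411.1, -75.6, 173.6]
ee_rot: [0.001, 0.853, 0.523, 0.0]
force: [2.6, -2.1, 5.5]
grip_width: 0.65
grip_force: 28.8
time_s: 6.75
eef_pos: [410.8, -75.4, 173.6]
ee_rot: [-0.0, 0.853, 0.523, -0.0]
force: [-1.8, -0.3, 11.8]
grip_width: 0.647
grip_force: 29.5
```

Weight C drags at about 2.9 N under roughly 9.5 N of load, so µ is about 0.3 or less. That makes it the felt one. I'll take it to the tray.

```bash
python3 steer.py '[[0,0,-20,0,0,0],[0,0,-50,0,0,0],[0,0,-70,0,0,0],[0,0,-70,0,0,0]]'; python3 -c "
from h import *
plan((534,-333,243),-14)"
```

```text
time_s: 7.15
eef_pos: [411.0, -75.5, 244.3]
ee_rot: [0.001, 0.853, 0.523, 0.001]
force: [-0.0, -0.1, -5.1]
grip_width: 0.647
grip_force: 30.3
t7.2 at [411.  -75.5 244.3] shift [-173.8  226.4    1.8] turn [ 0.002  0.    -0.226] rows 5.7 1.5 grip 0.647
```

```bash
python3 steer.py '[[-26,34,0,0,0,-0.05],[-56,73,0,0,0,-0.1],[-86,112,0,0,0,-0.15],[-116,151,0,0,0,-0.226],[-146,190,0,0,0,-0.226],[-164,214,0,0,0,-0.226],[-174,226,0,0,0,-0.226],[-174,226,0,0,0,-0.226]]'; python3 -c "
from h import *
plan((534,-333,180),-14)"
```

```text
time_s: 7.95
eef_pos: [533.4, -334.5, 240.1]
ee_rot: [-0.002, 0.789, 0.615, -0.0]
force: [-0.5, -0.1, -5.5]
grip_width: 0.649
grip_force: 30.3
t8.0 at [ 533.4 -334.5  240.1] shift [ 1.5  0.4 60.1] turn [-0.003 -0.002 -0.002] rows 1.2 0.0 grip 0.649
```

```bash
python3 steer.py '[[1,0,30,0,0,0],[1,0,55,0,0,0],[1,0,61,0,0,0],[1,0,63,0,0,0],[1,0,63,0,0,0],[1,0,63,0,0,0]]'
```

```text
time_s: 8.55
eef_pos: [534.3, -332.4, 181.4]
ee_rot: [0.001, 0.788, 0.615, 0.0]
force: [0.5, -0.4, -2.7]
grip_width: 0.651
grip_force: 30.3
```

```bash
python3 steer.py '[[0,0,2,0,0,0],[0,0,3,0,0,0],[0,0,4,0,0,0],[0,0,4,0,0,0]]'
```

```text
time_s: 8.95
eef_pos: [534.2, -332.5, 176.7]
ee_rot: [0.0, 0.788, 0.615, 0.0]
force: [-1.5, 0.7, -0.4]
grip_width: 0.647
grip_force: 30.8
```

Contact, since the weight has come off the wrist. I'll release, rise and head for B.

```bash
python3 steer.py '[[0,0,0,0,0,0],[0,0,0,0,0,0],[0,0,0,0,0,0],[0,0,0,0,0,0],[0,0,-30,0,0,0],[0,0,-70,0,0,0],[0,0,-80,0,0,0],[0,0,-80,0,0,0]]' 1.0; python3 -c "
from h import *
plan((566,-118,256),-32)
im=capture('top')
for o in weights(im[:,:,::-1],calibration('top')): print(*o)
cv2.imwrite('pics/t2.png',im[:,:,::-1])"
```

```text
time_s: 9.75
eef_pos: [534.3, -332.6, 258.0]
ee_rot: [0.002, 0.788, 0.615, 0.0]
force: [0.5, -0.4, -1.4]
grip_width: 1.002
grip_force: 0.0
t9.8 at [ 534.3 -332.6  258. ] shift [215.8 -21.3   1.6] turn [0.003 0.001 0.314] rows 4.3 2.1 grip 1.002
321 [303.6 193.1] [675.  -73.3  19. ] [54.9 55.6] [ -4.1 -94. ]
343 [318.4 228.8] [ 565.7 -117.8   19. ] [56.6 56.7] [ -32.5 -122.6]
```

```bash
python3 steer.py '[[48,-5,0,0,0,0.1],[96,-10,0,0,0,0.2],[144,-15,0,0,0,0.31],[190,-20,0,0,0,0.314],[216,-21,0,0,0,0.314],[216,-21,0,0,0,0.314],[216,-21,0,0,0,0.314]]'; python3 -c "
from h import *
plan((566,-118,173.5),-32)"
```

```text
time_s: 10.5
eef_pos: [566.0, -117.6, 254.9]
ee_rot: [-0.001, 0.875, 0.485, -0.001]
force: [-0.7, -0.6, 0.3]
grip_width: 1.001
grip_force: 0.0
t10.5 at [ 566.  -117.6  254.9] shift [-0.3  0.4 81.4] turn [-0.002  0.001  0.   ] rows 1.6 0.0 grip 1.001
```

```bash
python3 steer.py '[[0,0,35,0,0,0],[0,0,70,0,0,0],[0,0,81,0,0,0],[0,0,81,0,0,0],[0,0,81,0,0,0]]'; python3 steer.py '[[0,0,0,0,0,0],[0,0,0,0,0,0],[0,0,0,0,0,0],[0,0,0,0,0,0],[0,0,0,0,0,0],[0,0,0,0,0,0],[0,0,0,0,0,0],[0,0,0,0,0,0]]' 0.0 25;python3 steer.py '[[0,0,0,0,0,0],[0,0,0,0,0,0]]'; python3 steer.py '[[0,-6,0,0,0,0],[0,-12,0,0,0,0],[0,-18,0,0,0,0],[0,-24,0,0,0,0]]';python3 steer.py '[[0,-6,0,0,0,0],[0,-12,0,0,0,0]]';python3 steer.py '[[0,-6,0,0,0,0],[0,-12,0,0,0,0]]'; python3 steer.py '[[0,0,0,0,0,0],[0,0,0,0,0,0]]'
```

```text
time_s: 11.0
eef_pos: [566.5, -118.5, 176.3]
ee_rot: [0.001, 0.875, 0.484, 0.0]
force: [-0.1, 0.4, 0.2]
grip_width: 0.998
grip_force: 0.0
time_s: 11.8
eef_pos: [566.5, -117.9, 176.6]
ee_rot: [0.001, 0.875, 0.485, 0.001]
force: [-0.9, -0.6, 6.1]
grip_width: 0.646
grip_force: 26.6
time_s: 12.0
eef_pos: [566.5, -117.9, 176.5]
ee_rot: [0.001, 0.875, 0.485, 0.001]
force: [-1.0, -0.5, 7.6]
grip_width: 0.645
grip_force: 26.6
time_s: 12.4
eef_pos: [546.3, -105.3, 176.6]
ee_rot: [0.002, 0.875, 0.485, 0.002]
force: [5.3, -2.8, 4.4]
grip_width: 0.646
grip_force: 27.7
time_s: 12.6
eef_pos: [536.1, -98.9, 176.6]
ee_rot: [0.002, 0.875, 0.485, 0.002]
force: [5.1, -2.8, 5.5]
grip_width: 0.643
grip_force: 27.7
time_s: 12.8
eef_pos: [526.0, -92.6, 176.6]
ee_rot: [0.002, 0.875, 0.485, 0.002]
force: [5.0, -3.4, 6.1]
grip_width: 0.645
grip_force: 27.7
time_s: 13.0
eef_pos: [525.7, -92.3, 176.6]
ee_rot: [0.001, 0.875, 0.485, 0.001]
force: [0.4, -0.9, 9.4]
grip_width: 0.65
grip_force: 28.1
```

```bash
python3 steer.py '[[0,0,0,0,0,0],[0,0,0,0,0,0],[0,0,0,0,0,0]]' 0.75; python3 steer.py '[[0,8,0,0,0,0],[0,14,0,0,0,0],[0,20,0,0,0,0],[0,26,0,0,0,0]]';for i in 1 2 3 4; do python3 steer.py '[[0,6,0,0,0,0]]'|grep force:; done; python3 steer.py '[[0,0,0,0,0,0],[0,0,0,0,0,0]]'
```

```text
time_s: 13.3
eef_pos: [525.2, -92.1, 175.0]
ee_rot: [-0.0, 0.875, 0.485, -0.0]
force: [0.2, -0.0, -0.3]
grip_width: 0.75
grip_force: 0.0
time_s: 13.7
eef_pos: [547.9, -106.3, 175.0]
ee_rot: [-0.0, 0.875, 0.485, -0.0]
force: [-1.6, 0.8, 0.5]
grip_width: 0.751
grip_force: 1.2
force: [-2.3, 0.3, -1.0]
grip_force: 0.9
force: [-1.2, 1.9, -1.0]
grip_force: 0.8
force: [-2.0, 1.2, -0.4]
grip_force: 0.7
force: [-1.1, 1.0, -1.9]
grip_force: 0.8
time_s: 14.3
eef_pos: [568.0, -119.0, 175.4]
ee_rot: [0.0, 0.875, 0.485, 0.0]
force: [-0.2, -0.6, -0.2]
grip_width: 0.75
grip_force: 0.0
```

```bash
python3 steer.py '[[0,-8,0,0,0,0],[0,-14,0,0,0,0],[0,-20,0,0,0,0],[0,-26,0,0,0,0]]'|grep -A9 pos;for i in 1 2 ; do python3 steer.py '[[0,-8,0,0,0,0],[0,-16,0,0,0,0]]'|grep force; done; python3 steer.py '[[0,-2,0,0,0,0],[0,-2,0,0,0,0]]'; python3 -c "
from h import *
im=capture('top')
for o in weights(im[:,:,::-1],calibration('top')): print(*o)
cv2.imwrite('pics/t3.png',im[:,:,::-1])"
```

```text
eef_pos: [545.4, -104.7, 175.5]
ee_rot: [0.0, 0.875, 0.485, 0.0]
force: [2.4, -1.5, 0.3]
grip_width: 0.748
grip_force: 1.3
force: [2.9, -1.3, 1.5]
grip_force: 1.7
force: [3.8, -1.2, 2.8]
grip_force: 2.0
time_s: 15.3
eef_pos: [516.5, -86.6, 175.0]
ee_rot: [-0.001, 0.875, 0.485, -0.001]
force: [0.8, -0.7, -0.5]
grip_width: 0.753
grip_force: 0.0
317 [303.6 193.3] [674.3 -73.4  19. ] [52.  52.5] [-89.8 179.7]
201 [451.5 265. ] [ 458.8 -514.4   19. ] [ 17.5 111.4] [ -81.7 -174.3]
```

B drags at about 3–4 N unpressed and 6 N pressed, so it's rubber. I'll grip, lift and carry it to the slope.

```bash
python3 steer.py '[[0,0,1,0,0,0],[0,0,1,0,0,0],[0,0,1,0,0,0],[0,0,1,0,0,0],[0,0,1,0,0,0]]' 0.0 40; python3 steer.py '[[0,0,-3,0,0,0],[0,0,-20,0,0,0],[0,0,-60,0,0,0],[0,0,-100,0,0,0],[0,0,-130,0,0,0],[0,0,-130,0,0,0]]'; python3 -c "
from h import *
a=np.radians(22);w=np.radians(2.1)
ux=np.array([np.cos(a)*np.cos(w),np.cos(a)*np.sin(w),np.sin(a)]);uy=np.array([-np.sin(w),np.cos(w),0]);n=np.cross(ux,uy)
c=np.array([564.3,199.5,53.3]);print(n)
for sy in (95,-95):
  p=c+62*ux+sy*uy; print(p.round(1),(p+n*174).round(1)); plan(p+n*(174+40),-32,-n);plan(p+n*(174+40),-87.9,-n); plan(p+n*(174+40),2.1,-n)
"
```

```text
time_s: 15.85
eef_pos: [517.3, -87.1, 174.8]
ee_rot: [0.0, 0.875, 0.485, 0.0]
force: [-1.9, 0.1, 9.5]
grip_width: 0.642
grip_force: 40.7
time_s: 16.45
eef_pos: [517.3, -87.1, 307.2]
ee_rot: [0.002, 0.875, 0.485, 0.002]
force: [1.1, -0.2, -4.4]
grip_width: 0.643
grip_force: 44.6
[-0.37435501 -0.01372697  0.92718385]
[618.3 296.5  76.5] [553.1 294.2 237.9]
t16.4 at [517.3 -87.1 307.2] shift [ 333.8 -184.3   31.7] turn [-0.309  0.22   0.035] rows 7.7 2.5 grip 0.643
t16.4 at [517.3 -87.1 307.2] shift [ 333.8 -184.3   31.7] turn [-0.183  0.35   0.964] rows 7.7 6.9 grip 0.643
t16.4 at [517.3 -87.1 307.2] shift [ 333.8 -184.3   31.7] turn [-0.367  0.115 -0.588] rows 7.7 4.7 grip 0.643
[625.2 106.7  76.5] [560.1 104.3 237.9]
t16.4 at [517.3 -87.1 307.2] shift [176.5 -77.8  32.1] turn [-0.309  0.22   0.035] rows 3.9 2.5 grip 0.643
t16.4 at [517.3 -87.1 307.2] shift [176.5 -77.8  32.1] turn [-0.183  0.35   0.964] rows 3.9 6.9 grip 0.643
t16.4 at [517.3 -87.1 307.2] shift [176.5 -77.8  32.1] turn [-0.367  0.115 -0.588] rows 3.9 4.7 grip 0.643
```

```bash
python3 steer.py '[[30,-16,-10,0,0,0],[75,-41,0,-0.1,0.07,0.01],[120,-66,5,-0.2,0.14,0.02],[164,-90,10,-0.309,0.22,0.035],[208,-115,20,-0.309,0.22,0.035],[251,-139,25,-0.309,0.22,0.035],[294,-163,30,-0.309,0.22,0.035],[334,-184,32,-0.309,0.22,0.035]]'; python3 steer.py '[[0,0,0,0,0,0],[0,0,0,0,0,0],[0,0,0,0,0,0]]'; cat > pl.py <<'E'
from h import *; import sys
a=np.radians(22);w=np.radians(2.1)
ux=np.array([np.cos(a)*np.cos(w),np.cos(a)*np.sin(w),np.sin(a)]);uy=np.array([-np.sin(w),np.cos(w),0]);n=np.cross(ux,uy)
c=np.array([564.3,199.5,53.3]); sy,h,phi=map(float,sys.argv[1:])
plan(c+62*ux+sy*uy+n*(174+h),phi,-n)
E
python3 pl.py 95 0 -32
```

```text
time_s: 17.25
eef_pos: [537.1, 295.4, 269.0]
ee_rot: [0.081, 0.868, 0.461, 0.167]
force: [1.0, -0.2, -2.9]
grip_width: 0.644
grip_force: 44.6
time_s: 17.55
eef_pos: [537.9, 292.5, 270.7]
ee_rot: [0.081, 0.868, 0.46, 0.168]
force: [-0.1, -0.2, -2.9]
grip_width: 0.644
grip_force: 44.6
t17.6 at [537.9 292.5 270.7] shift [ 2.1  1.1 36.2] turn [-0.007  0.004 -0.001] rows 0.7 0.1 grip 0.644
```

```bash
python3 steer.py '[[2,1,15,-0.007,0.004,0],[2,1,26,-0.007,0.004,0],[2,1,30,-0.007,0.004,0],[2,1,30,-0.007,0.004,0],[2,1,30,-0.007,0.004,0]]'; for i in 1 2 3; do python3 steer.py '[[0,0,2,0,0,0],[0,0,2,0,0,0]]'|grep -E 'force:|pos'; done; python3 pl.py 95 0 -32
```

```text
time_s: 18.05
eef_pos: [551.1, 294.8, 245.1]
ee_rot: [0.083, 0.867, 0.46, 0.173]
force: [-0.7, -0.2, -3.1]
grip_width: 0.641
grip_force: 44.6
eef_pos: [551.7, 295.1, 243.4]
force: [-0.7, -0.0, -3.1]
grip_force: 44.6
eef_pos: [552.5, 295.1, 241.3]
force: [0.8, -0.0, -3.7]
grip_force: 44.6
eef_pos: [553.3, 295.1, 239.3]
force: [-0.0, 0.0, -3.8]
grip_force: 44.6
t18.6 at [553.3 295.1 239.3] shift [-1.2 -0.   1.3] turn [ 0.002 -0.003 -0.001] rows 0.0 0.0 grip 0.645
```

```bash
python3 -c "
from h import *
im=capture('side')[:,:,::-1]; cv2.imwrite('pics/s2.png',cv2.resize(im[160:360,130:400],None,fx=2.9,fy=2.9,interpolation=cv2.INTER_CUBIC))"
```

```text
(no output)
```

View pics/s2.png

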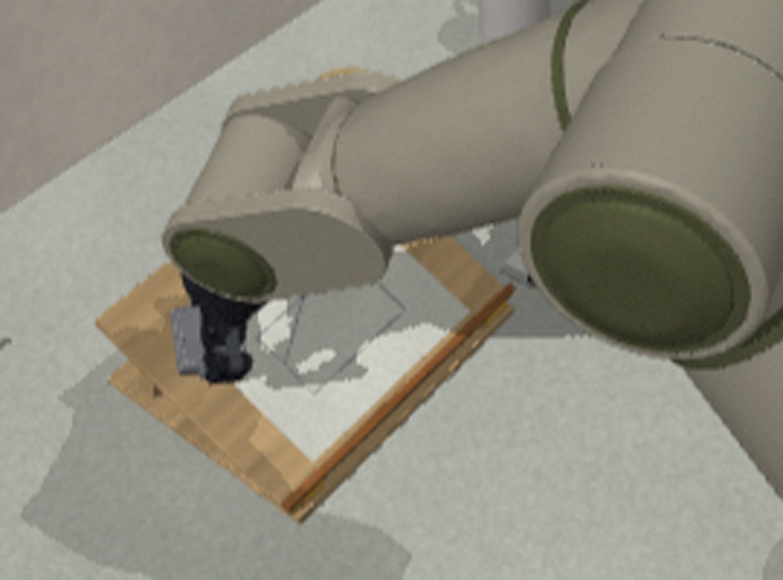

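The side view shows the held weight (crop ~(187,340)) just above the board, at the sheet's upper-left corner. I'll keep lowering until it touches.

```bash
for i in 1 2 3; do python3 steer.py '[[0,0,1,0,0,0],[0,0,1,0,0,0]]'|grep -E 'force:|pos'; done; python3 pl.py 95 0 -32
```

```text
eef_pos: [553.6, 295.2, 238.8]
force: [-2.1, -0.4, -0.2]
grip_force: 45.0
eef_pos: [553.7, 295.2, 238.8]
force: [-9.1, -3.0, 8.4]
grip_force: 46.3
eef_pos: [553.8, 295.3, 238.8]
force: [-16.8, -6.4, 17.1]
grip_force: 47.5
t19.3 at [553.8 295.3 238.8] shift [-1.5 -0.2  0.6] turn [ 0.002 -0.002 -0.001] rows 0.0 0.0 grip 0.65
```

```bash
python3 steer.py '[[0,0,-1.5,0,0,0],[0,0,-1.5,0,0,0]]'|grep force:; python3 steer.py '[[0,0,0,0,0,0],[0,0,0,0,0,0],[0,0,0,0,0,0],[0,0,-10,0,0,0],[0,0,-40,0,0,0],[0,0,-80,0,0,0],[0,0,-80,0,0,0]]' 1.0; python3 -c "
from h import *
plan((600,60,300),-4)
"
```

```text
force: [-6.9, -1.1, 7.5]
grip_force: 45.8
time_s: 20.2
eef_pos: [523.1, 294.5, 318.0]
ee_rot: [0.084, 0.866, 0.46, 0.178]
force: [0.3, -0.7, 0.4]
grip_width: 1.003
grip_force: 0.0
t20.2 at [523.1 294.5 318. ] shift [-158.4  185.4   42. ] turn [ 0.372 -0.148 -0.517] rows 4.9 4.4 grip 1.003
```

```bash
python3 -c "
from h import *
plan((675,-73,270),-94)
im=capture('top')
cv2.imwrite('pics/t4.png',im[:,:,::-1])
for o in weights(im[:,:,::-1],calibration('top'),90): print(*o)"
```

```text
t20.2 at [523.1 294.5 318. ] shift [-236.7  308.4   96.2] turn [ 0.164 -0.381  1.032] rows 8.0 7.4 grip 1.003
322 [303.5 193.2] [663.2 -68.9  90. ] [49.1 52.5] [-89.8 179.7]
382 [389.8 239.8] [ 529.8 -313.7   90. ] [55.3 56.4] [ -13.8 -102.4]
```

```bash
python3 steer.py '[[-30,39,12,0.02,-0.047,0.13],[-59,77,24,0.04,-0.095,0.26],[-89,116,36,0.06,-0.143,0.39],[-118,154,48,0.08,-0.19,0.52],[-148,193,60,0.1,-0.24,0.65],[-178,231,72,0.123,-0.286,0.78],[-207,270,84,0.144,-0.333,0.9],[-237,308,96,0.164,-0.381,1.032]]'; python3 steer.py '[[0,0,0,0,0,0],[0,0,0,0,0,0],[0,0,0,0,0,0]]'; python3 -c "
from h import *
plan((675,-73,175.5),-94)
im=capture('top')
cv2.imwrite('pics/t5.png',cv2.resize(im[165:290,150:425,::-1],None,fx=2.9,fy=2.9))"
```

```text
time_s: 21.05
eef_pos: [674.5, -75.5, 263.0]
ee_rot: [0.001, 0.999, -0.038, -0.006]
force: [0.3, 0.2, -0.1]
grip_width: 1.001
grip_force: 0.0
time_s: 21.35
eef_pos: [673.9, -72.4, 263.7]
ee_rot: [0.002, 0.999, -0.035, -0.005]
force: [0.9, 0.8, -0.5]
grip_width: 0.999
grip_force: 0.0
t21.4 at [673.9 -72.4 263.7] shift [ 2.   0.2 88.2] turn [0.003 0.009 0.001] rows 1.8 0.1 grip 0.999
```

View pics/t5.png

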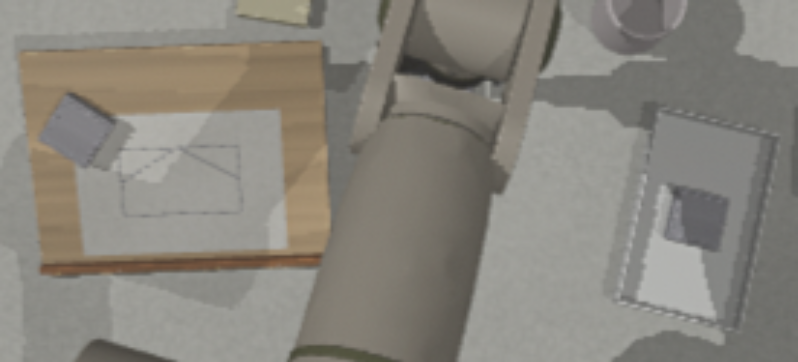

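B sits at crop (77,130) on the upper-left corner and C is in the tray at (697,218). I'll check B's position in the sheet frame.

```bash
cat > chk.py <<'E'
from h import *; import sys
a=np.radians(22);w=np.radians(2.1)
ux=np.array([np.cos(a)*np.cos(w),np.cos(a)*np.sin(w),np.sin(a)]);uy=np.array([-np.sin(w),np.cos(w),0]);n=np.cross(ux,uy); c=np.array([564.3,199.5,53.3])
k=calibration('top')
for i in range(1,len(sys.argv),2):
    p,d=ray(k,(float(sys.argv[i])/2.9+149.7,float(sys.argv[i+1])/2.9+164.7)); q=p+d*(((c+19*n-p)@n)/(d@n)); print(((q-c)@ux).round(1),((q-c)@uy).round(1))
E
python3 chk.py 77 130
python3 steer.py '[[2,0,40,0.003,0.009,0],[2,0,75,0.003,0.009,0],[2,0,87,0.003,0.009,0],[2,0,87,0.003,0.009,0],[2,0,87,0.003,0.009,0]]'
```

```text
64.8 94.8
time_s: 21.9
eef_pos: [675.8, -73.4, 179.0]
ee_rot: [0.001, 0.999, -0.035, 0.001]
force: [0.3, 0.1, 1.1]
grip_width: 0.998
grip_force: 0.0
```

```bash
python3 steer.py '[[0,0,3,0,0,0],[0,0,3,0,0,0],[0,0,3,0,0,0],[0,0,3,0,0,0]]' 0.75; python3 steer.py '[[0,8,0,0,0,0],[0,14,0,0,0,0],[0,20,0,0,0,0],[0,26,0,0,0,0]]'|grep -E 'pos|force';for i in 1 2 ; do python3 steer.py '[[0,8,0,0,0,0],[0,16,0,0,0,0]]'|grep -E 'pos|force'; done; python3 steer.py '[[0,-2,0,0,0,0],[0,-2,0,0,0,0]]'
```

```text
time_s: 22.3
eef_pos: [675.4, -73.8, 174.5]
ee_rot: [0.0, 0.999, -0.035, 0.0]
force: [0.0, -0.3, -0.3]
grip_width: 0.751
grip_force: 0.0
eef_pos: [673.5, -100.2, 174.3]
force: [0.3, 3.8, 2.3]
grip_force: 2.1
eef_pos: [672.4, -116.2, 174.3]
force: [1.2, 4.7, 3.1]
grip_force: 2.4
eef_pos: [671.2, -132.3, 174.3]
force: [0.4, 5.5, 3.8]
grip_force: 2.6
time_s: 23.3
eef_pos: [671.2, -130.1, 173.7]
ee_rot: [0.001, 0.999, -0.035, -0.0]
force: [0.4, 0.1, -0.5]
grip_width: 0.751
grip_force: 0.0
```

A drags at 4–5.5 N, so it's rubber too. B staying put on the 22° slope confirms the sorting.

```bash
python3 steer.py '[[0,0,0,0,0,0],[0,0,0,0,0,0],[0,0,0,0,0,0],[0,0,0,0,0,0],[0,0,0,0,0,0]]' 0.0 40; python3 steer.py '[[0,0,-3,0,0,0],[0,0,-20,0,0,0],[0,0,-60,0,0,0],[0,0,-100,0,0,0],[0,0,-130,0,0,0],[0,0,-130,0,0,0],[0,0,-130,0,0,0]]'; python3 pl.py -95 40 -88; python3 pl.py -95 80 -88
```

```text
time_s: 23.8
eef_pos: [671.3, -129.6, 174.0]
ee_rot: [0.0, 0.999, -0.035, 0.0]
force: [-0.4, -0.7, 0.7]
grip_width: 0.643
grip_force: 44.5
time_s: 24.5
eef_pos: [671.1, -129.4, 304.1]
ee_rot: [0.0, 0.999, -0.035, 0.0]
force: [-0.4, -0.8, -4.8]
grip_width: 0.641
grip_force: 44.2
t24.5 at [ 671.1 -129.4  304.1] shift [-142.1 -223.7   28.9] turn [ 0.022  0.383 -0.104] rows 5.3 2.7 grip 0.641
t24.5 at [ 671.1 -129.4  304.1] shift [-157.  -222.1   -8.2] turn [ 0.022  0.383 -0.104] rows 5.4 2.7 grip 0.641
```

```bash
python3 steer.py '[[-28,-40,-8,0.005,0.09,-0.02],[-56,-79,-8,0.011,0.18,-0.05],[-84,-119,-8,0.016,0.28,-0.08],[-112,-159,-8,0.022,0.383,-0.104],[-140,-198,-8,0.022,0.383,-0.104],[-157,-222,-8,0.022,0.383,-0.104],[-157,-222,-8,0.022,0.383,-0.104],[-157,-222,-8,0.022,0.383,-0.104]]'; python3 pl.py -95 12 -88
```

```text
time_s: 25.3
eef_pos: [530.0, 103.3, 310.5]
ee_rot: [-0.004, 0.982, 0.018, 0.189]
force: [-0.4, -1.0, -2.8]
grip_width: 0.647
grip_force: 44.3
t25.3 at [530.  103.3 310.5] shift [ 0.9  0.2 66.7] turn [-0.001  0.003  0.001] rows 1.3 0.0 grip 0.647
```

```bash
python3 steer.py '[[1,0,30,0,0.003,0],[1,0,58,0,0.003,0],[1,0,66,0,0.003,0],[1,0,66,0,0.003,0],[1,0,66,0,0.003,0]]'|grep -E "pos|force:"; for i in 1 2 3 4 ; do python3 steer.py '[[0,0,2,0,0,0],[0,0,2,0,0,0]]'|grep -E 'force:|pos'; done; python3 pl.py -95 0 -88
```

```text
eef_pos: [556.2, 103.5, 251.7]
force: [0.6, -0.1, -2.7]
grip_force: 44.4
eef_pos: [556.7, 103.9, 250.0]
force: [0.3, -0.2, -3.3]
grip_force: 44.4
eef_pos: [557.5, 104.0, 247.4]
force: [0.5, 0.8, -4.0]
grip_force: 44.4
eef_pos: [558.3, 104.0, 245.3]
force: [0.5, -0.1, -3.4]
grip_force: 44.4
eef_pos: [559.0, 104.1, 243.4]
force: [0.9, -0.3, -3.9]
grip_force: 44.4
t26.6 at [559.  104.1 243.4] shift [-1.1 -0.2  5.5] turn [-0.    -0.002 -0.   ] rows 0.1 0.0 grip 0.644
```

```bash
for i in 1 2 3 4 5; do python3 steer.py '[[0,0,1,0,0,0],[0,0,1,0,0,0]]'|grep -E 'force:|pos'; done
```

```text
eef_pos: [559.4, 104.1, 242.6]
force: [0.3, 0.2, -4.5]
grip_force: 44.4
eef_pos: [559.8, 104.1, 241.7]
force: [-0.5, 0.1, -3.9]
grip_force: 44.4
eef_pos: [560.1, 104.1, 240.8]
force: [-0.1, 0.2, -4.2]
grip_force: 44.4
eef_pos: [560.5, 104.1, 239.8]
force: [-0.2, 0.1, -3.7]
grip_force: 44.4
eef_pos: [560.9, 104.1, 238.9]
force: [-0.3, 0.3, -3.6]
grip_force: 44.4
```

```bash
for i in 1 2 3; do python3 steer.py '[[0,0,1,0,0,0],[0,0,1,0,0,0]]'|grep -E 'force:|pos'; done
```

```text
eef_pos: [561.3, 104.1, 238.0]
force: [-0.1, 0.8, -3.7]
grip_force: 44.4
eef_pos: [561.5, 104.2, 237.8]
force: [-7.5, -0.7, 4.4]
grip_force: 45.5
eef_pos: [561.6, 104.2, 237.8]
force: [-16.1, -2.4, 16.4]
grip_force: 47.1
```

Contact. I'll ease off slightly, release, back out along the normal and look.

```bash
python3 steer.py '[[0,0,-1.5,0,0,0],[0,0,-1.5,0,0,0]]'|grep force:; python3 steer.py '[[0,0,0,0,0,0],[0,0,0,0,0,0],[0,0,0,0,0,0],[0,0,-10,0,0,0],[0,0,-40,0,0,0],[0,0,-80,0,0,0],[0,0,-120,0,0,0],[0,0,-120,0,0,0]]' 1.0|grep -E "pos|force|width"; python3 steer.py '[[-45,0,-20,0,0,0],[-90,0,-40,0,0,0],[-135,0,-60,0,0,0],[-180,0,-60,0,0,0],[-180,0,-60,0,0,0]]'|grep pos; python3 -c "
from h import *
im=capture('top')
cv2.imwrite('pics/t6.png',cv2.resize(im[165:290,150:425,::-1],None,fx=2.9,fy=2.9))
im=capture('side'); cv2.imwrite('pics/s3.png',im[:,:,::-1])"
```

```text
force: [0.2, 0.3, -0.9]
grip_force: 44.7
eef_pos: [515.5, 102.6, 354.4]
force: [1.8, 1.7, 0.7]
grip_width: 0.999
grip_force: 0.0
eef_pos: [322.2, 96.2, 333.8]
```

View pics/t6.png

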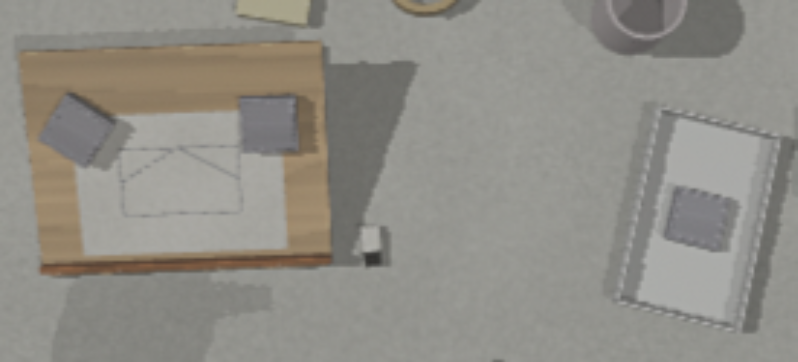

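View pics/s3.png

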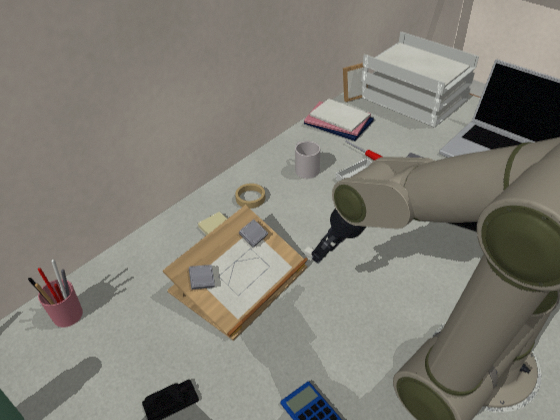

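The top crop shows B at (77,130), unmoved, A at (268,124) on the upper-right corner, and C flat in the tray at (700,218). The side view agrees, and the bystanders are where they were. I'll check positions, wait a moment for rest, and hand in.

```bash
python3 chk.py 77 130 268 124; python3 steer.py '[[0,0,0,0,0,0],[0,0,0,0,0,0],[0,0,0,0,0,0],[0,0,0,0,0,0],[0,0,0,0,0,0]]'|head -2; python3 -c "
from h import *
a=cv2.imread('pics/t6.png'); im=capture('top'); b=cv2.resize(im[165:290,150:425,::-1],None,fx=2.9,fy=2.9)
print('change on board',np.abs(a.astype(int)-b)[60:200,20:320].mean())
print(order.finish_job())"
```

```text
64.8 94.8
64.5 -94.1
time_s: 30.3
eef_pos: [327.2, 95.8, 336.4]
change on board 0.4071349206349206
the job is handed in; nothing more can be done
None
```

The job is handed in at about 30 s: the two rubber-soled weights rest at the sheet's upper corners (about 65 mm up-slope, ±94 mm to the side), the felt-soled one lies in the pen tray, and no bystander was seen to move.

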